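Lay the standing probe carton down in its tray and push it home

ROBOT

A 6-joint arm with a two-finger parallel gripper is mounted at the origin on a cart in front of the work surface, level with it; the furniture and walls round the work are solid. World frame = base frame: x ahead of the robot, y to its left, z up, the work surface at z = 0. Lengths are in mm, angles in degrees, forces in N, time in s.
With the tool pointing down it reaches from about 350 to 850 mm from the base axis. Payload 8.1 kg.
Tool frame: the origin (TCP) lies on the centre line of the jaws, within the pads' length; the fingertips stand 19 mm ahead of it and the grasp point (between the pads) is the TCP; z points along the fingers, y is the direction in which the jaws open and shut (so a half turn about z gives the same grasp; the last joint's range is limited). The gripper opens to 85 mm and grips with 20 to 120 N. Pads are 22 mm wide; open, the fingers measure 114 mm over their backs; the gripper's body (76 mm by 85 mm) begins 54 mm behind the grasp point. The pads swing forward as they close: fully open they stand 13 mm farther back than shut.
Start: joints at [66.956, 7.471, 85.268, -0, 87.261, -4.893], TCP at [186.895, 570.154, 250.292] pointing down, gripper open.
Joint ranges: [-169.43, 169.43], [-51.17, 129.36], [1.28, 143.12], [-76.62, 256.62], [0, 156.53], [-152.29, 152.29]. Speed limits (degrees/s): [136.94, 136.94, 159.86, 180, 180, 180].

INTERFACE

Orientations are given as [roll, pitch, yaw] about the fixed x, y, z axes, in that order (R = Rz(yaw) Ry(pitch) Rx(roll)).
In Python, from bench import r, viewer gives the robot as it stands.
- The arm moves only by the tool carry_out, never from a script. Its argument "commands" is a list that holds one entry, the list of rows, each a list of 7 numbers: the finger opening in mm, from 0 to 85.4, then the shift along the tool's x, y, z in mm, then the turn, a rotation vector about the tool's x, y, z in degrees. A call has 1 to 5 rows; each row is the pose to reach, as a shift and turn from the pose commanded when the call began, along the tool's axes at that moment; what a row does not reach only later rows make up. A row lasts 1/8 s, in which the tool goes at most 62.5 mm and 10.7 degrees, less where a joint would pass 70% of its speed; a pose out of reach is approached as far as the arm can. A call with a gripper value outside its range is refused whole. The fingers move at their own pace and stop on an object; "grip_force" is the grip in N (left out, the last holds). Time passes only in rows, so rows that repeat a pose let the fingers close. It gives the time, the measured TCP pose, the force and the opening at its end, in the units of the state.
- r.sense(): the state, without advancing time (a new reading comes with each control period).
- viewer.snapshot(name): name is "scene" or "top"; returns the picture (400x640x3 uint8, red, green, blue); there is no depth.
- viewer.calibration(name): a dict with "camera_matrix" (3x3 intrinsics, pixels), "rvec" (rotation vector, rad) and "tvec" (3), from world to camera coordinates, as OpenCV has them. Camera axes: x right, y down, z forward; pixel columns grow to the right and rows downward; lengths in mm; the calibration is good to about 2 mm. A picture is of the moment at which its call begins. calibration takes no time and is no camera call.
- r.hand_in(): hands the job in, once; it reports no verdict.
The state is a dict: "time": time; "joint_pos": joint angles; "qd": joint speeds; "joint_efforts": joint torques, N m; "tool_pos": TCP position; "tcp_rot": TCP orientation; "ft_force": force on the tool from outside, world axes, zero at the start; "wrist_torque": the same for the moment, N m; "finger_gap": finger opening in mm.
Only numpy, scipy, OpenCV 4.12 (cv2) and the standard library are available. Lean on these libraries where they do the work, as an engineer would, in place of code of your own. Each camera call takes 0.05 s, during which the arm holds its last target. There are 200 camera calls.

TASK

The long blue carton stands on end in the long green tray. Push it over gently with the fingertips so that it lies flat along the tray with its top end towards the black rubber bumper, then push it along the tray until it is home against the bumper. Do not grip or lift it, and leave the vials, pots and other things round it where they are.

Things in the scene. Friction and masses are not known exactly. Their poses are not given: they have to be found in the camera images.
- tray: long shallow green tray, fixed, 298x84 mm outside, rim 25 mm above the bench; inside 76 mm wide, floor 4 mm above the bench. Origin: centre of its underside; x runs along it towards the end with the black rubber bumper (10 mm thick), z up. The open inside runs from x = -145 mm to the bumper's face at x = +135 mm
- tray_bumper (a point): centre of the face of the black rubber bumper at the tray's far end, 20 mm above the bench; axes as the tray's
- carton: long blue carton, box of 170x45x34 mm, about 0.22 kg, loose. Origin: centre of one 170x45 face; x: along the length, foot to top; z: from that face into the box. Starts upright (x up) on the tray floor near the end without bumper, that face towards the bumper, 34 mm thick along the tray; falls over it once the top is pushed some 35 mm, then lies on it (z up) 2 to 7 cm short of the bumper
- carton_foot (a point): centre of the carton's foot end (45x34 mm), which stands on the tray floor at the start; axes as the carton's
- carton_top (a point): centre of the carton's top end (45x34 mm), 170 mm from the foot; axes as the carton's
- vial_g: green-capped glass vial, 45 wide and 79 high, in mm, loose bystander; origin: centre of its underside
- vial_p: red-capped glass vial with pink content, 45 wide and 79 high, in mm, loose bystander; origin: centre of its underside
- pot_blue: sample pot with a blue lid, 49 wide and 59 high, in mm, loose bystander; origin: centre of its underside
- pot_white: sample pot with a white lid, 49 wide and 59 high, in mm, loose bystander; origin: centre of its underside
- wash: white wash bottle with a red cap, 65x104x193 mm, loose bystander; origin: centre of its underside
- cuvettes: small white carton, 76x51x42 mm, loose bystander; origin: centre of its underside
Not all that is in view belongs to the job. There is more than one size of the carton; the job needs the larger.

How it is judged:
By the outcome, as a careful person would: the job done as asked, in the order asked, and still so for the second after the job is handed in, with the robot touching nothing.
It also fails if it takes over 43 s, if anything falls off the work surface, if the arm or the gripper's body presses on something with over 40 N, if the wrist force passes 120 N, or if a joint passes its speed limit or range.

## Working session

There is one attempt and no reset: what is moved stays moved. The work goes in short steps, Python scripts to look and compute and a tool call to move; the robot and the scene stay as the last step left them, time stands still between calls to the robot, and variables do not carry over. Pictures are saved under pics/ and viewed, about 8 in all and at most 12, crops included, and the job is handed in when it is done.

Besides the shell and the picture viewer there is one more tool, called after "Emit:" as name([rows], argument=value, ...), one row to a line, values as JSON. carry_out: Moves the arm, as the interface text tells. Its arguments: {"type":"object","properties":{"commands":{"type":"array","items":{"type":"array","items":{"type":"array","items":{"type":"number"}}}},"grip_force":{"type":"number"}},"required":["commands"]}

```bash
mkdir -p pics; python3 - <<'E'
from bench import r, viewer
import cv2
for n in("scene","top"):
    cv2.imwrite(f"pics/{n}0.png",viewer.snapshot(n)[:,:,::-1]); print(viewer.calibration(n))
print(r.sense())
E
```

```text
{'camera_matrix': array([[517.0382724 ,   0.        , 325.54112816],
       [  0.        , 517.0382724 , 204.04676566],
       [  0.        ,   0.        ,   1.        ]]), 'rvec': array([ 2.2421939 , -1.13939771,  0.40647271]), 'tvec': array([-369.48817663,  340.02481657, 1343.48440768])}
{'camera_matrix': array([[438.27816531,   0.        , 317.46498422],
       [  0.        , 438.27816531, 197.41928711],
       [  0.        ,   0.        ,   1.        ]]), 'rvec': array([ 2.1742004 , -2.17363208,  0.08680714]), 'tvec': array([ -91.99568879,  527.98051212, 1257.4810461 ])}
{'time': 0.1, 'joint_pos': array([ 6.69565666e+01,  7.51111827e+00,  8.53235059e+01, -4.52982957e-04,
        8.72625741e+01, -4.89312973e+00]), 'qd': array([ 0.04602811,  0.03720092, -0.1547053 , -0.0801281 ,  0.0388226 ,
        0.05571597]), 'joint_efforts': array([ 8.93258384e-04, -5.70944095e+01, -5.01947522e+01, -2.61433579e-04,
        7.86191085e-03, -5.54513508e-05]), 'tool_pos': array([186.70320683, 569.71567102, 249.34133101]), 'tcp_rot': array([-1.79903117e+02, -7.83997416e-03,  1.61849712e+02]), 'ft_force': array([ 0.07537881, -0.82382983,  0.68103132]), 'wrist_torque': array([ 0.02738786, -0.00168991,  0.03817957]), 'finger_gap': 85.28252264356404}
```

View pics/scene0.png

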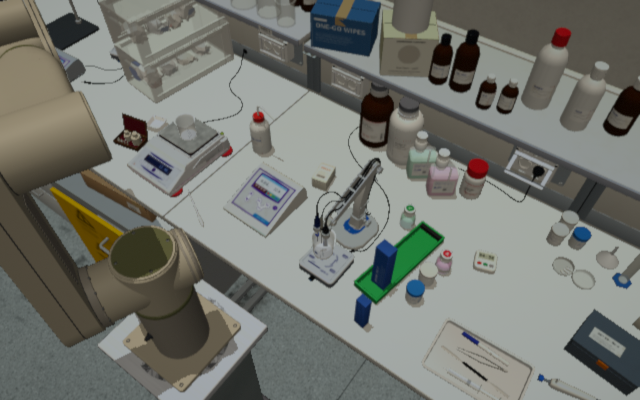

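View pics/top0.png

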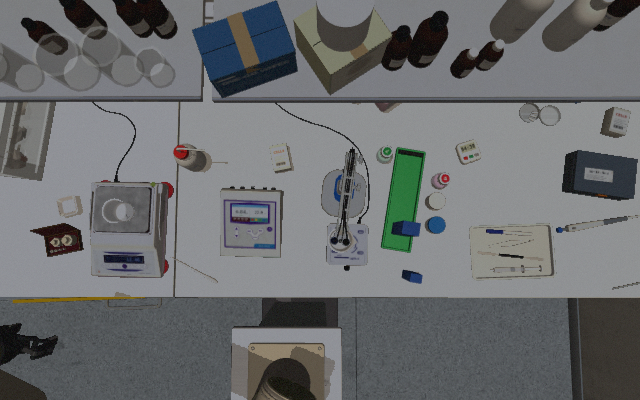

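The pictures show the green tray at top-view (403,200), with the upright large blue carton near its lower (robot-side) end at (405,228). The small blue carton stands outside the tray at (411,276). The scale/electrode stand is to the left, and the vials and pots are close on the right, at (443,180), (437,201) and (436,225), with a green vial at (386,154).

```bash
cat > h.py <<'E'
import numpy as np, cv2
from bench import r, viewer
def cam(n):
    c=viewer.calibration(n); R=cv2.Rodrigues(c["rvec"])[0]; return c["camera_matrix"],R,np.array(c["tvec"]).ravel()
def ray(n,px,z):
    K,R,t=cam(n); px=np.atleast_2d(px).astype(float)
    d=np.c_[px,np.ones(len(px))]@np.linalg.inv(K).T@R; o=-R.T@t
    return o+d*((z-o[2])/d[:,2])[:,None]
def proj(n,P):
    K,R,t=cam(n); return cv2.projectPoints(np.atleast_2d(P).astype(float),R,t,K,None)[0][:,0]
def mask(im,lo,hi,box=None):
    m=cv2.inRange(cv2.cvtColor(im,cv2.COLOR_RGB2HSV),lo,hi)
    if box: k=np.zeros_like(m); x0,y0,x1,y1=box; k[y0:y1,x0:x1]=255; m&=k
    return m
def biggest(m): return max(cv2.findContours(m,0,cv2.CHAIN_APPROX_NONE)[0],key=cv2.contourArea)[:,0]
GREEN=((50,90,50),(80,255,255)); BLUE=((100,120,40),(125,255,255))
E
python3 - <<'E'
from h import *
np.set_printoptions(precision=1,suppress=True)
for n,b,bb in(("top",(370,135,430,265),(385,205,425,240)),("scene",(350,215,450,310),(368,235,400,295))):
    im=cv2.imread(f"pics/{n}0.png")[:,:,::-1].copy()
    c=biggest(mask(im,*GREEN,b)); w=ray(n,c,25)[:,:2].astype(np.float32)
    rc=cv2.minAreaRect(w); print(n,"tray",rc,cv2.boxPoints(rc).tolist())
    k=biggest(mask(im,*BLUE,bb)); print("blue hull",cv2.approxPolyDP(cv2.convexHull(k),1.5,True)[:,0].tolist())
    x0,y0,x1,y1=b; cr=im[y0:y1,x0:x1,::-1]; cv2.imwrite(f"pics/{n}c.png",cv2.resize(cr,None,fx=5 if n=="scene" else 4.5,fy=5 if n=="scene" else 4.5,interpolation=cv2.INTER_CUBIC))
a=cv2.imread("pics/topc.png");b=cv2.imread("pics/scenec.png");H=585
a=cv2.resize(a,(270,H));b=cv2.resize(b,(530,503));b=cv2.copyMakeBorder(b,0,H-503,0,0,0);cv2.imwrite("pics/c1.png",np.hstack([a,b]))
E
```

```text
top tray ((523.2830810546875, -340.82867431640625), (87.17558288574219, 298.1998596191406), 80.32457733154297) [[368.9783630371094, -358.73773193359375], [662.9365234375, -408.85516357421875], [677.5877685546875, -322.91961669921875], [383.629638671875, -272.80218505859375]]
blue hull [[419, 223], [418, 235], [393, 232], [394, 223], [408, 221]]
scene tray ((516.67529296875, -341.55877685546875), (88.37457275390625, 304.65728759765625), 80.4390869140625) [[359.12322998046875, -359.83111572265625], [659.5487060546875, -410.4334716796875], [674.2273559570312, -323.28643798828125], [373.8018798828125, -272.68408203125]]
blue hull [[385, 240], [395, 247], [396, 251], [389, 282], [382, 288], [372, 280], [377, 246]]
```

View pics/c1.png

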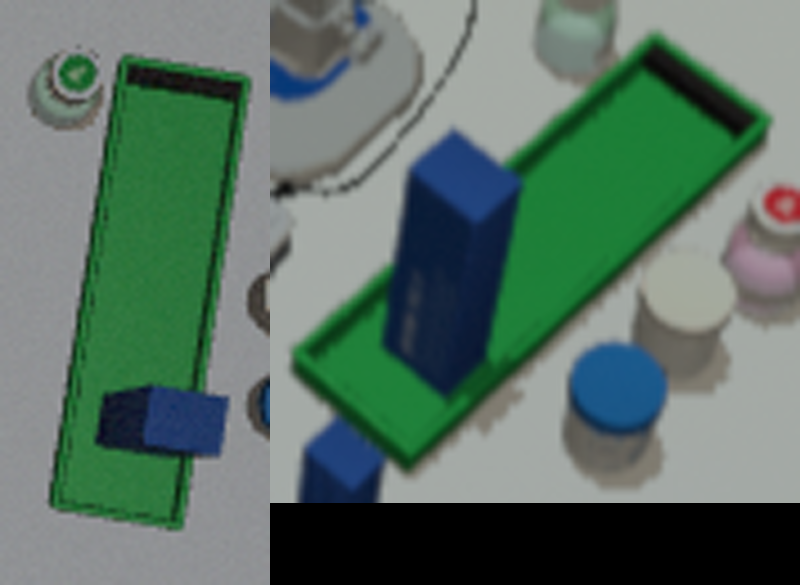

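```bash
cat >> h.py <<'E'
C=np.array([522.5,-341.]); YAW=np.radians(-9.65); A=np.array([np.cos(YAW),np.sin(YAW)]); B=np.array([-A[1],A[0]])
def totray(P): d=np.atleast_2d(P)[:,:2]-C; return np.c_[d@A,d@B]
def toworld(u,v): return C+u*A+v*B
def tri(pt,ps):
    M=[];K=[]
    Ps=[]
    for n in("top","scene"):
        K_,R,t=cam(n); Ps.append(K_@np.c_[R,t])
    X=cv2.triangulatePoints(Ps[0],Ps[1],np.array(pt,float).reshape(2,1),np.array(ps,float).reshape(2,1)); return (X[:3]/X[3]).ravel()
E
python3 - <<'E'
from h import *
np.set_printoptions(precision=1,suppress=True)
t=[(403.3,221.2),(420.7,223.2),(419.3,236.8),(402.2,234.3)]
W=ray("top",t,174); print("carton top (top cam)",W[:,:2].tolist(), totray(W), totray(W).mean(0))
s=[(350+(x-270)/5.3,215+y/5.3) for x,y in((452,130),(521,182),(478,223),(411,170))]
W=ray("scene",s,174); print("scene",totray(W),totray(W).mean(0))
# foot, scene: bottom corners
s=[(350+(x-270)/5.3,215+y/5.3) for x,y in((384,346),(448,396),(490,358))]
print("foot scene",totray(ray("scene",s,4)))
print("stand tip",tri((350,150),(378,163)), tri((340,240),(320,255)))
for n in("top","scene"):
    im=cv2.imread(f"pics/{n}0.png")[:,:,::-1].copy()
    k=biggest(mask(im,*BLUE,(398,265,428,290) if n=="top" else (350,290,375,330)))
    h=cv2.approxPolyDP(cv2.convexHull(k),1.5,True)[:,0]; print(n,"small",h.tolist())
    for z in(0,60,100): print(z,totray(ray(n,h,z)).tolist())
print("small tri",tri((416,277),(363.5,297)))
print("bench edge",ray("top",[(300,297),(450,297)],0))
E
```

```text
carton top (top cam) [[453.7866683151618, -312.51832495868814], [448.6930891585082, -356.86267354333694], [414.0597339206372, -352.6133550455936], [420.38871109391386, -309.1686632138558]] [[ -72.5   16.6]
 [ -70.1  -28. ]
 [-105.   -29.6]
 [-106.    14.3]] [-88.4  -6.7]
scene [[ -73.5   16.4]
 [ -72.4  -26.5]
 [-104.6  -27.5]
 [-105.    14.6]] [-88.9  -5.7]
foot scene [[-103.1   16.3]
 [-101.2  -27. ]
 [ -68.4  -27.4]]
stand tip [ 630.2 -175.1  219.9] [ 400.2 -152.1   20.9]
top small [[404, 272], [421, 275], [420, 282], [410, 281], [405, 278]]
0 [[-207.8696111668731, -39.36264857926561], [-208.07180736187937, -89.58583217102084], [-228.54334837119535, -89.70414511963216], [-230.6151284719314, -60.54238170550096], [-224.52023771555082, -44.863491910344756]]
60 [[-204.91645225365218, -27.3967400631895], [-205.1093003105488, -75.29795485376263], [-224.63438042001144, -75.41079783898648], [-226.61037589673958, -47.597270438435665], [-220.79727026768117, -32.643262865749804]]
100 [[-202.9476796448382, -19.419467719138794], [-203.13429560966176, -65.7727033089239], [-222.0284017858889, -6
[... 363 characters left out ...]
-221.79012244796337, -33.36965522324636], [-172.8116770188475, 5.749034666329334]]
60 [[-176.55489945740806, -14.967917722592775], [-176.5713438386241, -43.36998038877942], [-225.32625794144838, -74.36249803043326], [-244.32258654498938, -74.85827634870994], [-245.09333321640005, -51.33595813127731], [-198.43770839309593, -14.072486351459167]]
100 [[-194.365232791442, -28.152544800788544], [-194.38113136712113, -55.611914466814596], [-241.51782087871234, -85.57575930461164], [-259.8836422471352, -86.05508224231389], [-260.6288070620245, -63.31349340329795], [-215.52172930926162, -27.286833696651485]]
small tri [ 307.  -350.2  128.6]
bench edge [[ 238.5  -40.9    0. ]
 [ 239.2 -477.4    0. ]]
```

Emit:
carry_out([
  [[15,-42,-37,-14,0,0,-1.7],[15,-84,-74,-28,0,0,-3.4],[15,-126,-110,-42,0,0,-5.1],[15,-168,-147,-56,0,0,-6.8],[15,-210,-184,-70,0,0,-8.5]],
], grip_force=20)

```text
time: 0.72
tool_pos: [329.5, 328.2, 320.4]
tcp_rot: [-180.0, -0.0, 170.4]
ft_force: [1.0, 0.1, 1.5]
finger_gap: 14.8
```

Emit:
carry_out([
  [[15,-23,-51,0,0,0,0],[15,-46,-101,0,0,0,0],[15,-68,-152,0,0,0,0],[15,-91,-202,0,0,0,0],[15,-114,-253,0,0,0,0]],
])

```text
time: 1.35
tool_pos: [399.0, 59.6, 320.1]
tcp_rot: [180.0, 0.0, 170.4]
ft_force: [0.5, -0.4, 0.1]
finger_gap: 15.1
```

Emit:
carry_out([
  [[15,-6,-52,0,0,0,0],[15,-12,-104,0,0,0,0],[15,-17,-155,0,0,0,0],[15,-23,-207,0,0,0,0],[15,-29,-259,0,0,0,0]],
])

```text
time: 1.98
tool_pos: [383.7, -200.5, 320.1]
tcp_rot: [180.0, 0.0, 170.3]
ft_force: [0.7, -0.9, 0.2]
finger_gap: 15.3
```

Emit:
carry_out([
  [[15,-3,-41,0,0,0,0],[15,-6,-82,0,0,0,0],[15,-9,-122,10,0,0,0],[15,-9,-122,40,0,0,0],[15,-9,-122,80,0,0,0]],
])

```text
time: 2.6
tool_pos: [372.7, -321.5, 239.9]
tcp_rot: [-180.0, 0.1, 170.3]
ft_force: [-0.5, -0.5, -0.6]
finger_gap: 15.2
```

```bash
python3 - <<'E'
from h import *
s=r.sense(); print(s["tool_pos"],totray(s["tool_pos"]),s["tcp_rot"],s["joint_pos"],s["time"],s["ft_force"])
E
```

```text
[ 372.68859939 -321.5468498   239.86059208] [[-150.95250313   -5.93486368]] [-1.79955667e+02  6.09577407e-02  1.70275644e+02] [-4.67582941e+01 -9.23650581e+00  1.02891599e+02  1.32718610e-03
  8.62695449e+01 -1.27034000e+02] 2.6 [-0.49012729 -0.49067911 -0.64228198]
```

Emit:
carry_out([
  [[15,0,0,40,0,0,0],[15,0,0,76,0,0,0],[15,-12,0,76,0,0,0],[15,-22,0,76,0,0,0],[15,-29,0,76,0,0,0]],
])

```text
time: 3.22
tool_pos: [403.2, -326.5, 166.6]
tcp_rot: [-179.9, 0.2, 170.4]
ft_force: [-0.2, 0.4, -0.6]
finger_gap: 15.4
```

Emit:
carry_out([
  [[15,-5,0,0,0,0,0],[15,-10,0,0,0,0,0],[15,-15,0,0,0,0,0],[15,-20,0,0,0,0,0],[15,-25,0,0,0,0,0]],
])

```text
time: 3.85
tool_pos: [426.2, -329.7, 164.3]
tcp_rot: [180.0, -0.0, 170.3]
ft_force: [-0.2, -0.5, 0.0]
finger_gap: 15.2
```

```bash
python3 - <<'E'
from h import *
s=r.sense(); print(s["tool_pos"],totray(s["tool_pos"]),s["time"],s["ft_force"])
cv2.imwrite("pics/s2.png",cv2.resize(viewer.snapshot("scene")[180:340,300:500,::-1],None,fx=3,fy=3))
E
```

```text
[ 426.17809993 -329.72742811  164.27689833] [[-96.84856894  -5.03328957]] 3.85 [-0.16148581 -0.4805346   0.04216408]
```

View pics/s2.png

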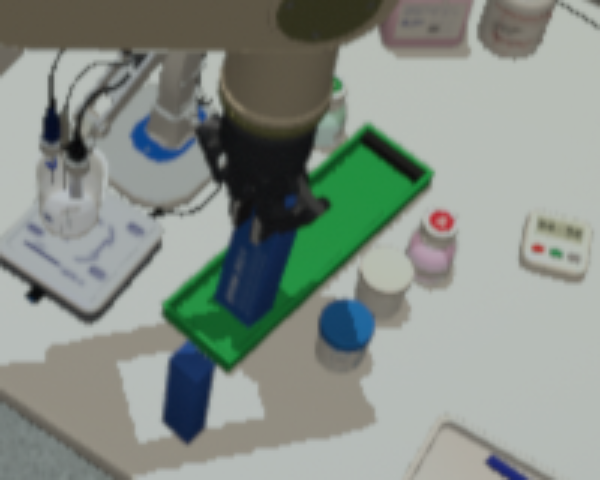

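The picture shows the carton leaning towards the bumper, with its foot at crop (245,310) unmoved and the fingertips behind its top. The neighbours are untouched, so I'll continue.

Emit:
carry_out([
  [[15,-4,0,0,0,0,0],[15,-8,0,0,0,0,0],[15,-12,0,0,0,0,0],[15,-16,0,0,0,0,0],[15,-20,0,0,0,0,0]],
])

```text
time: 4.53
tool_pos: [445.9, -333.1, 164.3]
tcp_rot: [-180.0, 0.0, 170.3]
ft_force: [-0.4, -1.3, 0.5]
finger_gap: 15.1
```

Emit:
carry_out([
  [[15,-3,0,0,0,0,0],[15,-6,0,0,0,0,0],[15,-6,0,0,0,0,0],[15,-6,0,0,0,0,0],[15,-6,0,0,0,0,0]],
])

```text
time: 5.15
tool_pos: [451.5, -334.0, 164.3]
tcp_rot: [-180.0, -0.0, 170.3]
ft_force: [0.0, -0.3, -0.7]
finger_gap: 14.7
```

```bash
python3 - <<'E'
from h import *
s=r.sense(); print(s["tool_pos"],totray(s["tool_pos"]),s["time"],s["ft_force"])
cv2.imwrite("pics/s3.png",cv2.resize(viewer.snapshot("scene")[180:340,300:500,::-1],None,fx=3,fy=3))
E
```

```text
[ 451.47452895 -334.03190079  164.29665603] [[-71.18852615  -5.03643621]] 5.15 [ 0.03171378 -0.27564461 -0.69336581]
```

View pics/s3.png

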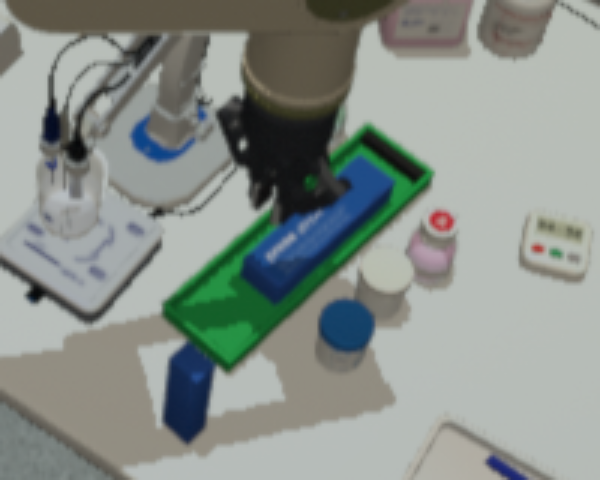

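The carton lies flat along the tray. Its foot end is at crop (245..277, 265..297), its top end is near (393,185), and there is a gap to the bumper at (390,155). Next I measure the foot and retreat behind it.

```bash
python3 - <<'E'
from h import *
np.set_printoptions(precision=1,suppress=True)
p=lambda L:[(300+x/3,180+y/3) for x,y in L]
print(totray(ray("scene",p([(244,254),(279,281),(394,185),(362,157)]),38)))
print(totray(ray("scene",p([(245,272),(277,299)]),4)))
E
```

```text
[[-63.3  19.3]
 [-61.9 -22.3]
 [ 97.6 -29.1]
 [101.3  13.1]]
[[-59.4  17.4]
 [-59.8 -22.9]]
```

Emit:
carry_out([
  [[15,12,0,0,0,0,0],[15,24,0,0,0,0,0],[15,36,0,0,0,0,0],[15,42,0,0,0,0,0],[15,42,0,0,0,0,0]],
])

```text
time: 5.82
tool_pos: [409.7, -327.1, 164.5]
tcp_rot: [-180.0, 0.0, 170.3]
ft_force: [-0.1, -1.5, 0.0]
finger_gap: 15.1
```

Emit:
carry_out([
  [[15,0,1,40,0,0,0],[15,0,2,80,0,0,0],[15,0,2,110,0,0,0],[15,0,2,125,0,0,0],[15,0,2,131,0,0,0]],
])

```text
time: 6.45
tool_pos: [410.5, -324.9, 32.8]
tcp_rot: [180.0, -0.0, 170.4]
ft_force: [1.0, -0.8, -0.1]
finger_gap: 15.1
```

Emit:
carry_out([
  [[15,0,0,0,0,0,0],[15,-6,0,0,0,0,0],[15,-12,0,0,0,0,0],[15,-18,0,0,0,0,0],[15,-24,0,0,0,0,0]],
])

```text
time: 7.08
tool_pos: [434.8, -329.2, 33.5]
tcp_rot: [-180.0, 0.0, 170.4]
ft_force: [0.5, -0.5, -0.2]
finger_gap: 15.0
```

```bash
python3 - <<'E'
from h import *
s=r.sense(); print(s["tool_pos"],totray(s["tool_pos"]),s["time"],s["ft_force"])
cv2.imwrite("pics/s4.png",cv2.resize(np.hstack([viewer.snapshot("scene")[200:330,330:480,::-1],viewer.snapshot("top")[135:265,350:460,::-1]]),None,fx=3,fy=3,interpolation=cv2.INTER_CUBIC))
E
```

```text
[ 434.75235122 -329.18966625   33.51036133] [[-88.48578676  -3.06584271]] 7.075 [ 0.49162623 -0.46659939 -0.20989763]
```

View pics/s4.png

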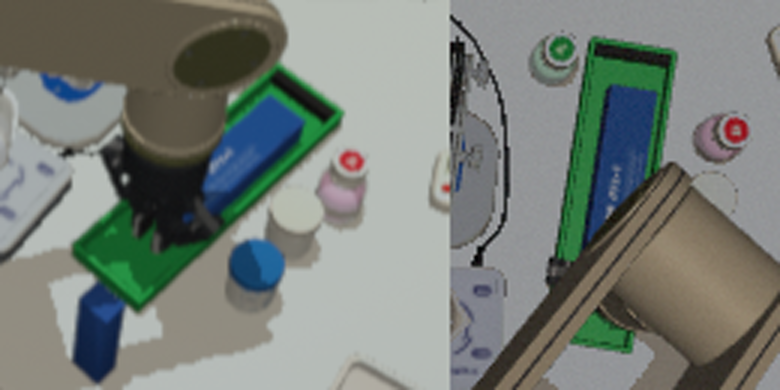

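The carton lies parallel to the tray with its top end at crop (610..658, 90), clear of the bumper. The fingers are behind its foot, and the neighbours stand where they were.

Emit:
carry_out([
  [[15,-4,0,0,0,0,0],[15,-8,0,0,0,0,0],[15,-12,0,0,0,0,0],[15,-16,0,0,0,0,0],[15,-20,0,0,0,0,0]],
])

```text
time: 7.8
tool_pos: [453.9, -332.4, 33.3]
tcp_rot: [180.0, -0.0, 170.3]
ft_force: [-2.4, 1.3, 1.1]
finger_gap: 15.0
```

Emit:
carry_out([
  [[15,-3,0,0,0,0,0],[15,-6,0,0,0,0,0],[15,-9,0,0,0,0,0],[15,-12,0,0,0,0,0],[15,-15,0,0,0,0,0]],
])

```text
time: 8.43
tool_pos: [468.8, -334.9, 33.3]
tcp_rot: [180.0, -0.0, 170.3]
ft_force: [-1.4, 0.4, 2.1]
finger_gap: 14.6
```

```bash
python3 - <<'E'
from h import *
s=r.sense(); print(s["tool_pos"],totray(s["tool_pos"]),s["time"],s["ft_force"], s["ft_force"][:2]@A)
cv2.imwrite("pics/s5.png",cv2.resize(np.hstack([viewer.snapshot("scene")[200:330,330:480,::-1],viewer.snapshot("top")[135:265,350:460,::-1]]),None,fx=3,fy=3,interpolation=cv2.INTER_CUBIC))
E
```

```text
[ 468.82687425 -334.92191794   33.25874821] [[-53.93252151  -3.00510123]] 8.425 [-1.42501043  0.39247497  2.11414033] -1.4706369543604214
```

View pics/s5.png

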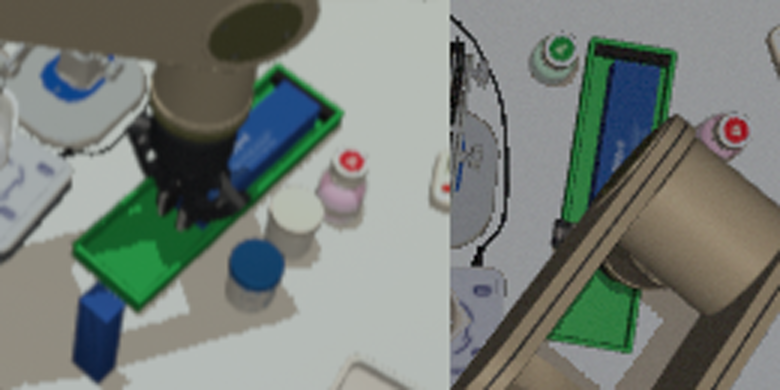

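The carton's top end is now close to the bumper (top view (612..662, 65)). I'll push on slowly until the force rises.

Emit:
carry_out([
  [[15,-1.5,0,0,0,0,0],[15,-3,0,0,0,0,0],[15,-4.5,0,0,0,0,0],[15,-6,0,0,0,0,0],[15,-7,0,0,0,0,0]],
])

```text
time: 9.15
tool_pos: [475.6, -336.1, 33.3]
tcp_rot: [180.0, -0.0, 170.3]
ft_force: [-1.5, 0.8, 1.2]
finger_gap: 14.9
```

Emit:
carry_out([
  [[15,-0.5,0,0,0,0,0],[15,-1,0,0,0,0,0],[15,-1.5,0,0,0,0,0],[15,-2,0,0,0,0,0],[15,-2.5,0,0,0,0,0]],
])

```text
time: 9.78
tool_pos: [476.7, -336.3, 33.3]
tcp_rot: [180.0, -0.2, 170.3]
ft_force: [-12.6, 3.0, 9.3]
finger_gap: 15.3
```

Emit:
carry_out([
  [[15,-0.7,0,0,0,0,0],[15,-0.7,0,0,0,0,0],[15,2,0,0,0,0,0],[15,10,0,0,0,0,0],[15,30,0,0,0,0,0]],
])

```text
time: 10.4
tool_pos: [448.7, -331.6, 33.5]
tcp_rot: [-180.0, 0.1, 170.4]
ft_force: [-0.2, -0.6, 0.4]
finger_gap: 15.2
```

Emit:
carry_out([
  [[15,0,0,-40,0,0,0],[15,0,0,-90,0,0,0],[15,20,0,-150,0,0,0],[15,50,0,-210,0,0,0],[15,80,0,-260,0,0,0]],
])

```text
time: 11.02
tool_pos: [369.3, -317.8, 294.3]
tcp_rot: [-180.0, 0.1, 170.4]
ft_force: [0.3, -1.4, 0.3]
finger_gap: 15.0
```

Emit:
carry_out([
  [[15,0,55,0,0,0,0],[15,0,110,0,0,0,0],[15,0,165,0,0,0,0],[15,0,220,0,0,0,0],[15,0,270,0,0,0,0]],
])

```text
time: 11.65
tool_pos: [415.4, -50.1, 292.4]
tcp_rot: [180.0, 0.1, 170.4]
ft_force: [0.8, -0.0, -0.4]
finger_gap: 15.1
```

```bash
python3 - <<'E'
from h import *
np.set_printoptions(precision=1,suppress=True)
s=r.sense(); print(s["tool_pos"],s["time"],s["ft_force"])
a=viewer.snapshot("scene");b=viewer.snapshot("top")
k=biggest(mask(b,*BLUE,(385,140,428,245))); w=ray("top",k,38); t=totray(w).astype(np.float32); print("carton top view",cv2.minAreaRect(t),t.min(0),t.max(0))
cv2.imwrite("pics/s6.png",cv2.resize(np.hstack([a[200:330,330:480,::-1],b[135:265,350:460,::-1]]),None,fx=3,fy=3,interpolation=cv2.INTER_CUBIC))
E
```

```text
[415.4 -50.1 292.4] 11.65 [ 0.8 -0.  -0.4]
carton top view ((50.523902893066406, -2.857198715209961), (47.90652084350586, 170.44667053222656), 89.69912719726562) [-34.6 -27.1] [135.7  21.3]
```

View pics/s6.png

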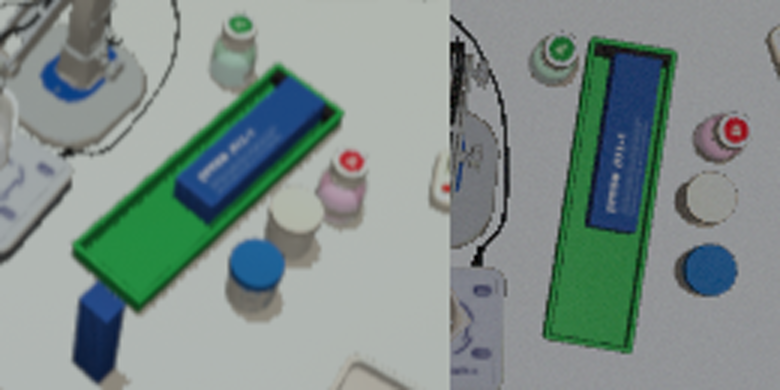

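The carton lies flat and parallel to the tray, spanning u = -34.6 to 135.7 mm against the bumper face at 135. The bystanders are in place and the arm is clear, so I'm handing in.

```bash
python3 -c "
from bench import r
print(r.hand_in())"
```

```text
the job is handed in; nothing more can be done
None
```

The large blue carton now lies flat in the tray with its top end home against the black bumper, and I handed the job in about 12 s into the 43 s allowed. I pushed it over with the nearly closed fingertips at about 145 mm height, then pushed its foot end along the tray without gripping or lifting it.

**Home against the bumper:** the push force rose to about 13 N when the carton met the bumper. After I withdrew, the top camera showed it spanning -34.6 to 135.7 mm along the tray, with the bumper face at 135 mm, and turned only 0.3° from the tray.

**Surroundings:** the last pictures show the vials, the pots and the small carton standing where they were, and the arm clear of everything. The wash bottle and the cuvettes carton were outside those crops; no move went near them.

**Disagreements:** just after the fall, rough corner readings from the scene camera put the carton's length at about 162 mm instead of 170. In the final top view its width read 48 mm instead of 45, probably because its side shows. I saw no other failed check.

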